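# Clear a jammed blank feeder and put its blanks away in the drawer

### The arm

A 7-joint arm with a two-finger parallel gripper is mounted at the origin on a cart in front of the work surface, level with it; the furniture and walls round the work are solid. World frame = base frame: x ahead of the robot, y to its left, z up, the work surface at z = 0. Lengths are in mm, angles in rad, forces in N, time in s.
With the tool pointing down it reaches from about 400 to 850 mm from the base axis. Payload 10.4 kg.
Tool frame: the origin (TCP) lies at the very end of the fingers, on their centre line; the grasp point (between the pads) lies 19 mm behind it; z points along the fingers, y is the line along which they close (so a half turn about z gives the same grasp; the last joint's range is limited). The gripper opens to 85 mm and grips with 20 to 120 N. Pads are 22 mm wide; open, the fingers measure 114 mm over their backs; the gripper's body (76 mm by 85 mm) begins 54 mm behind the grasp point. The pads swing forward as they close: fully open they stand 13 mm farther back than shut.
Start: joints at [-1.325, 0.332, -0.065, 1.46, 0.022, 1.35, -0.088], TCP at [165.97, 602.582, 231.338] pointing down, gripper open.
Joint ranges: [-2.6, 2.6], [-0.5, 2.12], [-1.47, 1.34], [0.16, 2.42], [-1.27, 4.41], [0.06, 2.06], [-2.6, 2.6]. Speed limits (rad/s): [2.22, 2.22, 2.79, 2.79, 3.14, 3.14, 3.14].

### API

Orientations are given as a rotation vector (axis times angle).
In Python, from plant import sense, optics, workorder gives the robot as it stands.
- The arm moves only by the tool servo_tool, never from a script. Its argument "increments" is a list that holds one entry, the list of rows, each a list of 6 numbers: the shift along the world's x, y, z in m, then the turn, a rotation vector about the world's x, y, z in degrees. In form: [[[tx, ty, tz, ax, ay, az], ...]]. A call has 1 to 20 rows; each row shifts and turns the commanded pose from where the row before left it; what a row does not reach is not made up. A row lasts 1/8 s, in which the tool goes at most 62.5 mm and 10.7 degrees, less where a joint would pass 70% of its speed; a pose out of reach is approached as far as the arm can. A call with a gripper value outside its range is refused whole. "grip" is the finger opening in m, from 0 to 0.0854, set as the call begins (left out, the last holds). The fingers move at their own pace and stop on an object; "newtons" is the grip in N (left out, the last holds). Time passes only in rows, so rows that do not move let the fingers close. It gives the time, the measured TCP pose, the force, the opening and the grip force at its end, in the units of the state.
- sense(): the state, without advancing time (a new reading comes with each control period).
- optics.capture(name): name is "side" or "top" or "wrist"; returns a dict with "frame" (420x560x3 uint8, blue, green, red), "fx", "fy", "cx", "cy" (pixels), "origin" and "rotation" of the camera in the world. Camera axes: x right, y up, looking along -z (the intrinsics and any distortion apply to the point x, -y, -z); pixel columns grow to the right and rows downward; lengths in mm; the calibration is good to about 2 mm. A picture is of the moment at which its call begins. There is no depth.
- workorder.close_job(): hands the job in; it is judged then, once.
The state is a dict: "clock": time; "joints": joint angles; "qvel": joint speeds; "joint_torque": joint torques, N m; "position": TCP position; "eef_rot": TCP orientation; "wrist_force": force on the tool from outside, world axes, zero at the start; "moment": the same for the moment, N m; "opening": finger opening in mm; "grasp_force": force on a finger pad.
Only numpy, scipy, OpenCV 4.12 (cv2) and the standard library are available. Lean on these libraries where they do the work, as an engineer would, in place of code of your own. Each camera call takes 0.05 s, during which the arm holds its last target. There are 200 camera calls.

### The job

A hardwood blank has jammed across the throat of the feed chute, under the clear hold-down plates: push it back up the chute onto the loading deck and lift it out. Pull the drawer out to its stop and pack this blank and every one waiting on the deck in it, standing on edge across the drawer, one behind the other between the drawer front and the sliding stop; slide the stop up snug so that no gaps are left, then push the drawer fully home. Leave the other things on the bench where they are.

Things in the scene. Friction and masses are not known exactly. Their poses are not given: they have to be found in the camera images.
- chute: plywood gravity feed chute fixed on the bench; origin on the bench top under the middle of its base board, +x points up the chute (away from the robot), y across it. At its foot (x = -140 mm) the floor is 18 mm above the bench and rises from there at 20 degrees to the crest. The slope is slick: a blank let go on it slides down
- throat (a point): centre of the slope's floor where the lane ends and the funnel begins; axes as the chute. Below it the lane is 38 mm wide inside with walls 30 mm high; above it the walls are 44 mm high and spread to 90 mm at the crest, 70 mm further up the slope. A closed gripper tip fits in the lane
- crest (a point): centre of the floor at the top of the slope, where the level loading deck begins; axes as the chute. The deck, 71 mm above the bench, runs from here 104 mm along +x, 90 mm wide inside; its sides and end board stand 14 mm above it
- blank_jam: dark hardwood blank with two small holes through its broad faces, 28 mm thick (its x), 62 long (y), 38 high (z), 60 g; origin at the centre of its underside, z up when on edge; either end is alike. This one is jammed askew under the plates; a push of a few newtons up the slope frees it. Push low: pushed at its top it may tip over
- case: low wooden drawer case fixed on the bench, 200 (x) x 112 (y) x 78 mm high; origin under its middle, its front at x = -100 mm faces the robot, the drawer slides out along -x
- drawer (a joint): how far the drawer is pulled out of the case, m: 0 = fully home, 0.170 = at its stop; sliding friction about 2 N
- drawer_handle (a point): middle of the drawer's handle, a steel bar 9 mm thick and 76 mm long along y, 46 mm in front of the drawer front's inner face (29 mm clear behind the bar), 50 mm above the bench; axes as the case
- drawer_wall (a point): middle of the foot of the drawer front's inner face, at the drawer floor (17 mm above the bench); axes as the case, +x runs into the drawer. The drawer is 172 mm long and 80 mm wide inside; its sides stand 16 mm above its floor, its front (12 mm thick) 54 mm
- stop (a joint): travel of the sliding end stop in the drawer toward the drawer front, m: 0 = fully back (its face 136 mm from the drawer front's inner face), up to 0.115; friction about 2 N, stays where it is left
- stop_face (a point): middle of the foot of the stop's face that meets the blanks, at the drawer floor; axes as the case. The stop is an aluminium plate 8 mm thick, 74 mm wide, reaching 38 mm above the drawer floor, with a black finger grip behind it, 14 mm wide (y), from 8 to 33 mm behind the face, as high as the plate
- tape_measure: yellow tape measure, 36 x 76 x 70 mm, a bystander; origin under its middle
- screw_jar: jar of screws with a red lid, 66 mm across, 84 mm high, a bystander; origin under its middle
- clear_plates: two clear plastic hold-down plates over the funnel, fixed; origin at the centre of the slope's floor below the middle of the plates' length, x up the slope and z square to it. They reach 33 mm up and 33 mm down the slope from here, underside 44 mm and top 47 mm above the floor; between them a slot 40 mm wide along the middle is open for a finger. A blank lying across the funnel cannot be lifted out through it
- blank_1: dark hardwood blank with two small holes through its broad faces, 28 mm thick (its x), 62 long (y), 38 high (z), 60 g; origin at the centre of its underside, z up when on edge; either end is alike. Waits on the loading deck, across it; may be absent
- blank_2: dark hardwood blank with two small holes through its broad faces, 28 mm thick (its x), 62 long (y), 38 high (z), 60 g; origin at the centre of its underside, z up when on edge; either end is alike. Waits on the loading deck, across it; may be absent
- blank_3: dark hardwood blank with two small holes through its broad faces, 28 mm thick (its x), 62 long (y), 38 high (z), 60 g; origin at the centre of its underside, z up when on edge; either end is alike. Waits on the loading deck, across it; may be absent

How it is judged:
By the outcome, as a careful person would: the job done as asked, in the order asked, and still so for the second after the job is handed in, with the robot touching nothing.
Of blank_1, blank_2, blank_3 only 1 to 3 are there at a start; the rules pass over those that are not, and their reading is None.
At some moment in a run one of blank_1, blank_2, blank_3 may be knocked a few centimetres aside while the robot is not near it.
It also fails if it takes over 210 s, if anything falls off the work surface, if the arm or the gripper's body presses on something with over 40 N, if the wrist force passes 120 N, or if a joint passes its speed limit or range.

## Working session

There is one attempt and no reset: what is moved stays moved. The work goes in short steps, Python scripts to look and compute and a tool call to move; the robot and the scene stay as the last step left them, time stands still between calls to the robot, and variables do not carry over. Pictures are saved under pics/ and viewed, at most 14 in all, crops included, and the job is handed in when it is done.

Besides the shell and the picture viewer there is one more tool, called after "Request:" in YAML: its name, and indented under it one key for each argument. servo_tool: Moves the arm, as the interface text tells. Its arguments: {"type":"object","properties":{"increments":{"type":"array","items":{"type":"array","items":{"type":"array","items":{"type":"number"}}}},"grip":{"type":"number"},"newtons":{"type":"number"}},"required":["increments"]}

```bash
mkdir -p pics; cat > h.py <<'E'
import numpy as np, cv2
from plant import sense, optics, workorder
def cap(name,fn=None):
    c=optics.capture(name)
    if fn: cv2.imwrite('pics/'+fn,c['frame'])
    return c
def ray(c,u,v):
    d=np.array([(u-c['cx'])/c['fx'],-(v-c['cy'])/c['fy'],-1.])
    return np.array(c['origin']),np.array(c['rotation'])@d
def onz(c,u,v,z):
    o,d=ray(c,u,v); return o+d*(z-o[2])/d[2]
def proj(c,p):
    q=np.array(c['rotation']).T@(np.array(p)-np.array(c['origin']))
    return np.array([c['cx']+c['fx']*q[0]/-q[2], c['cy']-c['fy']*q[1]/-q[2]])
E
python3 - <<'E'
from h import *
a=cap('top','top0.png'); b=cap('side','side0.png')
for c in (a,b): print({k:np.round(v,3).tolist() for k,v in c.items() if k!='frame'})
print(sense())
E
```

```text
{'fx': 513.139, 'fy': 513.139, 'cx': 274.527, 'cy': 213.629, 'origin': [406.539, -405.882, 1052.245], 'rotation': [0.113, -0.113, -1.544]}
{'fx': 475.726, 'fy': 475.726, 'cx': 289.268, 'cy': 215.051, 'origin': [209.758, 103.581, 663.137], 'rotation': [0.298, -0.98, -2.335]}
{'clock': 0.1, 'joints': array([-1.32460373,  0.332809  , -0.06466146,  1.46082625,  0.02154314,
        1.34988412, -0.08853924]), 'qvel': array([-0.00201139, -0.00203062, -0.0001819 , -0.00137223,  0.00042765,
        0.00035462, -0.00045998]), 'joint_torque': array([ 1.26156177e-03, -6.26748848e+01,  4.89813555e-02, -3.92431748e+01,
        1.63881032e-02,  6.84056766e-03, -2.07182836e-05]), 'position': array([165.90101434, 602.24960784, 230.61000687]), 'eef_rot': array([-4.21036098e-01, -3.11309482e+00,  1.92438120e-03]), 'wrist_force': array([ 0.665302  , -0.74720638,  0.66964423]), 'moment': array([ 0.015955  , -0.0065549 , -0.05113229]), 'grasp_force': 0.0, 'opening': 85.70112778112275}
```

View pics/top0.png

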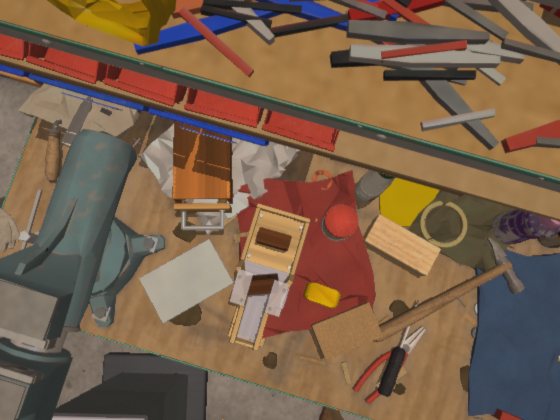

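View pics/side0.png

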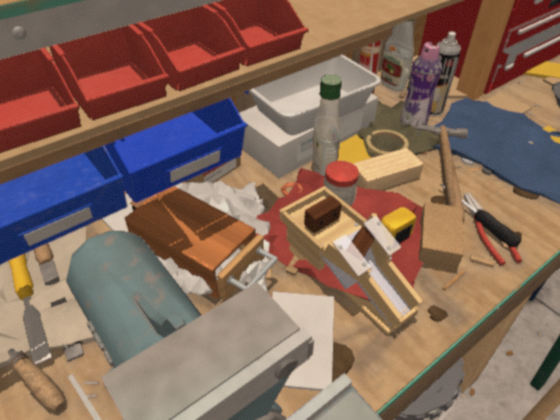

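```bash
sed -i "s/    if fn:/    c['rotation']=cv2.Rodrigues(np.array(c['rotation'],float))[0] if np.size(c['rotation'])==3 else c['rotation']\n    if fn:/" h.py
python3 - <<'E'
from h import *
a=cv2.imread('pics/top0.png');b=cv2.imread('pics/side0.png')
cv2.imwrite('pics/t1.png',cv2.resize(a[115:355,160:360],None,fx=2.5,fy=2.5,interpolation=cv2.INTER_CUBIC))
cv2.imwrite('pics/s1.png',cv2.resize(b[170:340,120:430],None,fx=2.5,fy=2.5,interpolation=cv2.INTER_CUBIC))
c=cap('top')
for n,u,v,z in [('handle',203,228,50),('caseFL',175,208,78),('caseFR',231,208,78),('caseBL',175,125,78),('deckblank',272,238,109),('jam',261,285,80),('foot',246,345,18),('jar',340,220,84),('tape',322,294,70)]: print(n,onz(c,u,v,z).round())
E
```

```text
handle [ 521. -264.   50.]
caseFL [ 555. -213.   78.]
caseFR [ 558. -320.   78.]
caseBL [ 720. -204.   78.]
deckblank [ 499. -401.  109.]
jam [ 412. -382.   80.]
foot [ 295. -354.   18.]
jar [ 539. -529.   84.]
tape [ 398. -498.   70.]
```

View pics/t1.png

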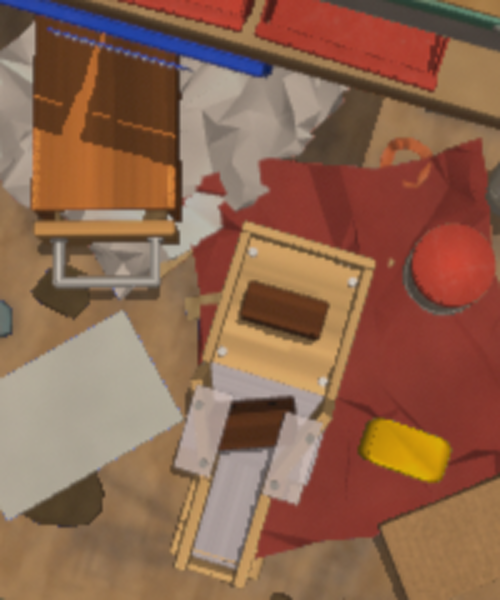

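View pics/s1.png

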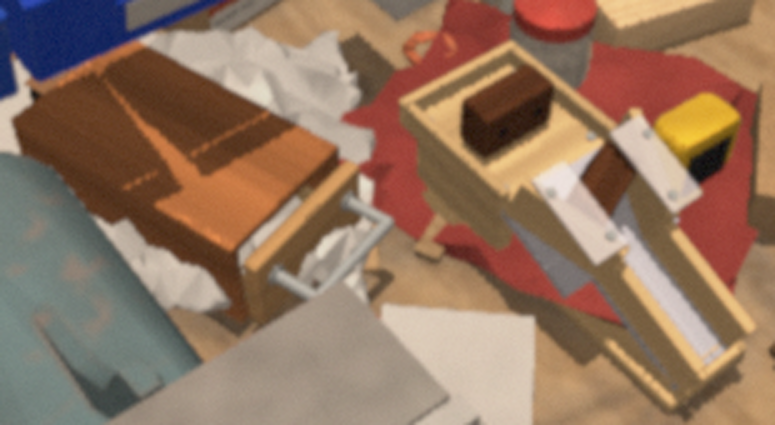

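```bash
python3 - <<'E'
from h import *
c=cap('top'); s=cap('side')
T=lambda u,v,z: onz(c,160+u/2.5,115+v/2.5,z)[:2]
S=lambda u,v,z: onz(s,120+u/2.5,170+v/2.5,z)[:2]
# deck outer rim corners z=85
FL,FR=T(247,226,85),T(374,263,85)
sFL=S(400,100,85);sFR=S(513,43,85)
print('deck far corners top',FL,FR,'side',sFL,sFR, np.linalg.norm(FR-FL))
fl,fr=T(175,556,47),T(240,584,47)
print('foot',fl,fr)
e=FR-FL; print('yaw from end', np.degrees(np.arctan2(e[0],-e[1])))
m=(FL+FR)/2; mf=(T(192,562,18)+T(240,572,18))/2
d=m-mf; print('yaw axis',np.degrees(np.arctan2(d[1],d[0])),np.linalg.norm(d))
sc=[T(u,v,71) for u,v in[(252,252),(352,283),(222,352),(324,381)]]; print('screws',np.round(sc,1).tolist())
# dark masks
for nm,cc in(('top',c),('side',s)):
    f=cc['frame'].astype(int); m_=((f.sum(2)<190)&(f[...,2]>f[...,0]+15)).astype(np.uint8)
    n,l,st,ce=cv2.connectedComponentsWithStats(m_)
    for i in range(1,n):
        if 60<st[i,4]<900:
            r=cv2.minAreaRect(np.argwhere(l==i)[:,::-1].astype(np.float32)); print(nm,st[i].tolist(),ce[i].round(1),np.round(r[1],1),round(r[2],1))
print('blank1 top corners',[T(u,v,109).round(1).tolist() for u,v in[(248,281),(328,304)]])
print('handle bar',T(52,283,50),T(160,283,50),'frontTop edge inner',T(36,222,71),T(174,222,71),'case front top edge',T(34,208,78),T(178,207,78),S(228,248,78),S(338,152,78))
E
```

```text
deck far corners top [ 562.75527888 -373.80922058] [ 536.61882403 -471.19013128] side [ 566.54527661 -371.420696  ] [ 536.91700026 -469.69804889] 100.82735760337006
foot [ 311.97418403 -324.8011585 ] [ 292.32969477 -375.11204443]
yaw from end -15.02377722443654
yaw axis -15.225148652392216 257.1272873639323
screws [[544.8, -377.8], [522.6, -455.4], [467.1, -357.0], [447.0, -435.4]]
top [52, 0, 20, 16, 105] [61.7  6.8] [24.1  5.5] 33.7
top [141, 0, 42, 45, 878] [158.2  16.6] [41. 44.] 0.0
top [383, 1, 28, 21, 67] [397.5  12.6] [33.6  4.7] 35.2
top [410, 0, 37, 13, 165] [428.3   6.1] [ 5.8 36.1] 77.3
top [344, 5, 47, 16, 129] [370.   15.3] [46.9 11.4] 11.3
top [540, 4, 20, 23, 310] [550.9  14.3] [22. 19.] 90.0
top [268, 11, 83, 21, 219] [307.1  22.4] [11.4 81.9] 83.6
top [22, 41, 7, 19, 81] [25.7 48.9] [ 5.3 18.4] 6.3
top [30, 43, 19, 15, 213] [37.6 50.2] [18.4 12.9] 15.9
top [96, 62, 11, 20, 161] [101.2  71.2] [ 9.1 18.7] 8.1
top [107, 65, 15, 15, 161] [113.4  72. ] [13.  13.3] 18.4
top [174, 84, 13, 20, 152] [179.8  93. ] [ 9.5 18.3] 18.4
top [188, 88, 9, 16, 110] [191.7  95.3] [ 7.6
[... 1591 characters left out ...]
ide [326, 176, 31, 10, 82] [339.  181.9] [30.3  7.7] 5.9
side [162, 194, 55, 35, 746] [187.3 210.8] [56.7 21.5] 30.7
side [305, 199, 36, 34, 743] [322.2 215.4] [22.8 40.2] 63.4
side [203, 220, 25, 13, 130] [216.1 226.6] [ 7.6 25. ] 63.4
side [395, 224, 18, 19, 68] [405.1 231.9] [10.5 21.4] 56.3
side [357, 227, 17, 27, 224] [365.  240.3] [15.9 21.9] 35.0
blank1 top corners [[517.7, -376.5], [502.0, -436.1]]
handle bar [ 519.29822535 -220.72559405] [ 521.36507268 -305.57536769] frontTop edge inner [ 564.16020874 -209.81309061] [ 566.77311342 -316.69787665] case front top edge [ 573.92022639 -209.10002007] [ 577.41580504 -319.98511419] [ 576.08748375 -206.41873456] [ 573.68747771 -311.68912616]
```

Request:
servo_tool:
  increments:
    - [[0.047, -0.03, 0.015, 0, 0, -5.6], [0.047, -0.03, 0.015, 0, 0, -5.6], [0.047, -0.03, 0.015, 0, 0, -5.6], [0.047, -0.03, 0.015, 0, 0, -5.6], [0.047, -0.03, 0.015, 0, 0, -5.6], [0.047, -0.03, 0.015, 0, 0, -5.6], [0.022, -0.054, 0, 0, 0, -5.6], [0.022, -0.054, 0, 0, 0, -5.6], [0.022, -0.054, 0, 0, 0, -5.6], [0.022, -0.054, 0, 0, 0, -5.6], [0.022, -0.054, 0, 0, 0, -5.6], [-0.004, -0.06, 0, 0, 0, -5.6], [-0.004, -0.06, 0, 0, 0, -5.6], [-0.004, -0.06, 0, 0, 0, -5.6], [-0.004, -0.06, 0, 0, 0, -5.6], [-0.004, -0.06, 0, 0, 0, -5.6]]
  grip: 0
  newtons: 60

```text
clock: 2.25
position: [537.5, -149.2, 321.5]
eef_rot: [2.495, 1.909, 0.001]
wrist_force: [0.8, -0.1, 0.2]
opening: 0.1
grasp_force: 0.0
```

Request:
servo_tool:
  increments:
    - [[-0.034, -0.045, 0, 0, 0, 0], [-0.034, -0.045, 0, 0, 0, 0], [-0.034, -0.045, 0, 0, 0, 0], [-0.034, -0.045, -0.02, 0, 0, 0], [-0.034, -0.044, -0.02, 0, 0, 0], [0, 0, 0, 0, 0, 0], [0, 0, 0, 0, 0, 0]]

```text
clock: 3.12
position: [368.3, -371.1, 281.4]
eef_rot: [-2.492, -1.913, -0.001]
wrist_force: [0.9, 0.5, 0.0]
opening: -0.3
grasp_force: 0.0
```

```bash
python3 - <<'E'
from h import *
w=cap('wrist','w1.png')
s=sense(); R=cv2.Rodrigues(s['eef_rot'])[0]
print(s['clock'],s['position'].round(1),R.round(3).tolist(),s['joints'].round(2))
q=R.T@(np.array(w['origin'])-s['position']); print('cam in tool',q.round(1),(R.T@w['rotation']).round(2).tolist())
E
```

```text
3.175 [ 368.9 -370.6  281.5] [[0.257, 0.966, 0.001], [0.966, -0.257, 0.0], [0.0, 0.0, -1.0]] [-0.12  0.08  0.88  1.69 -0.06  1.4   0.51]
cam in tool [  66.2   -0.3 -143.6] [[-0.0, 0.97, 0.26], [1.0, 0.0, 0.0], [0.0, 0.26, -0.97]]
```

View pics/w1.png

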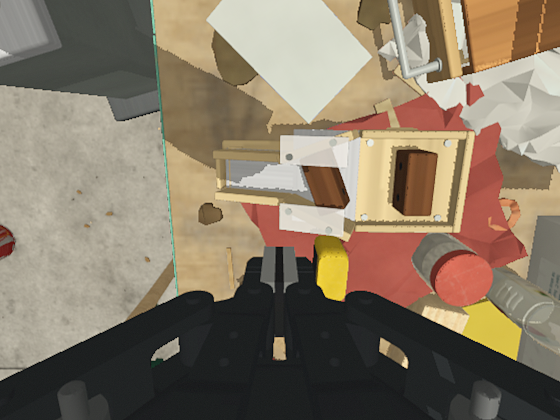

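```bash
cat >> h.py <<'E'
O=np.array([439.,-391.3]);YAW=np.radians(-15.)
def ch(x,y,z):
    u=np.array([np.cos(YAW),np.sin(YAW)]);v=np.array([-u[1],u[0]])
    return np.r_[O+x*u+y*v,z]
def toch(p):
    d=np.array(p)[:2]-O;u=np.array([np.cos(YAW),np.sin(YAW)]);v=np.array([-u[1],u[0]]);return np.array([d@u,d@v])
def zf(x): return 18+(x+140)*np.tan(np.radians(20)) if x<5.6 else 71
E
python3 - <<'E'
from h import *
w=cap('wrist')
f=cv2.resize(w['frame'][110:250,200:480],None,fx=2.8,fy=2.8,interpolation=cv2.INTER_CUBIC)
for p in [(-140,19,18),(-140,-19,18),(-60.2,19,47.1),(-60.2,-19,47.1),(-140,19,50),(-140,-19,50),(5.6,45,71),(5.6,-45,71),(109.6,45,71),(109.6,-45,71),(109.6,45,85),(109.6,-45,85)]:
    q=(proj(w,ch(*p))-[200,110]+.5)*2.8; cv2.drawMarker(f,tuple(int(x) for x in q),(255,0,255) if p[2]<85 else (0,255,0),cv2.MARKER_CROSS,9,1)
cv2.imwrite('pics/w1c.png',f)
E
```

```text
(no output)
```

View pics/w1c.png

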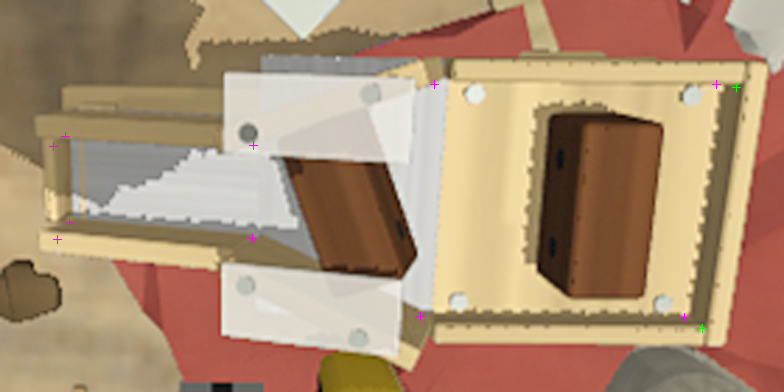

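Request:
servo_tool:
  increments:
    - [[0.001, -0.002, -0.03, -2.59, -9.66, 0], [0, 0, -0.04, -2.59, -9.66, 0], [0, 0, -0.04, -2.59, -9.66, 0], [0, 0, -0.04, 0, 0, 0], [0, 0, -0.04, 0, 0, 0], [0, 0, 0, 0, 0, 0], [0, 0, 0, 0, 0, 0]]

```text
clock: 4.1
position: [369.2, -373.7, 91.8]
eef_rot: [2.136, 1.639, 0.439]
wrist_force: [-0.5, -0.8, 0.7]
opening: 0.2
grasp_force: 0.0
```

```bash
sed -i 's/439.,-391.3/441.4,-392./' h.py; python3 - <<'E'
from h import *
w=cap('wrist','w2.png')
s=sense(); R=cv2.Rodrigues(s['eef_rot'])[0]
print(s['clock'],s['position'].round(1),toch(s['position']).round(1),R[:,2].round(3).tolist(),s['joints'].round(2))
E
```

```text
4.15 [ 368.8 -374.4   92.1] [-74.6  -1.8] [0.483, -0.13, -0.866] [-0.44 -0.13  1.34  2.29 -0.41  0.49  0.99]
```

View pics/w2.png

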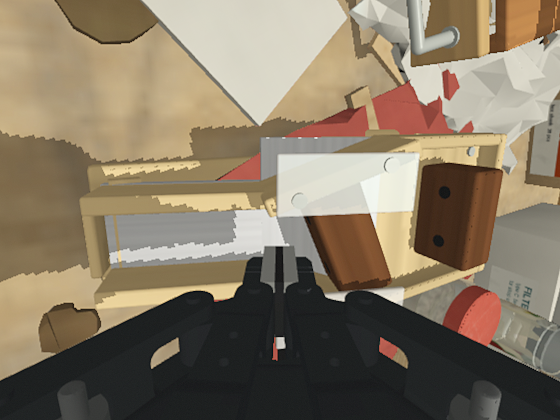

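Request:
servo_tool:
  increments:
    - [[0.0005, 0.002, -0.02, 1.0, 3.9, 0], [0, 0, -0.015, 0, 0, 0], [0, 0, -0.005, 0, 0, 0], [0, 0, 0, 0, 0, 0]]

```text
clock: 4.65
position: [365.8, -372.1, 57.9]
eef_rot: [2.181, 1.665, 0.398]
wrist_force: [1.0, -1.3, -0.1]
opening: 0.2
grasp_force: 0.0
```

```bash
cat >> h.py <<'E'
def st():
    s=sense(); R=cv2.Rodrigues(s['eef_rot'])[0]
    print(s['clock'],s['position'].round(1),'ch',toch(s['position']).round(1),'z',R[:,2].round(3),'y',R[:,1].round(3),'j',s['joints'].round(2),'F',s['wrist_force'].round(1),'op',s['opening'])
E
python3 -c "
from h import *
st()"
```

```text
4.65 [ 365.8 -372.1   57.9] ch [-78.2  -0.4] z [ 0.435 -0.117 -0.893] y [ 0.861 -0.235  0.45 ] j [-0.25  0.17  1.21  2.29 -0.88  0.59  1.36] F [ 1.  -1.3 -0.1] op 0.16166012198067975
```

Request:
servo_tool:
  increments:
    - [[0.0, 0, -0.003, 0, 0, 0], [0.0045, -0.0012, 0.0017, 0, 0, 0], [0.0045, -0.0012, 0.0017, 0, 0, 0], [0.0045, -0.0012, 0.0017, 0, 0, 0], [0.0045, -0.0012, 0.0017, 0, 0, 0], [0, 0, 0, 0, 0, 0]]

```text
clock: 5.4
position: [385.3, -375.5, 61.4]
eef_rot: [2.177, 1.67, 0.398]
wrist_force: [0.3, 0.1, -0.3]
opening: -0.2
grasp_force: 0.0
```

```bash
python3 -c "
from h import *
st();print(zf(toch(sense()['position'])[0]))"
```

```text
5.4 [ 385.3 -375.5   61.4] ch [-58.5   1.4] z [ 0.435 -0.116 -0.893] y [ 0.862 -0.232  0.45 ] j [-0.24  0.22  1.18  2.25 -0.92  0.61  1.36] F [ 0.3  0.1 -0.3] op -0.17149511476765855
47.6809772755291
```

Request:
servo_tool:
  increments:
    - [[0.0, -0.001, -0.005, 0, 0, 0], [0.0045, -0.0012, 0.0017, 0, 0, 0], [0.0045, -0.0012, 0.0017, 0, 0, 0], [0.0045, -0.0012, 0.0017, 0, 0, 0], [0, 0, 0, 0, 0, 0]]

```text
clock: 6.02
position: [398.9, -380.2, 61.6]
eef_rot: [2.177, 1.67, 0.398]
wrist_force: [-0.5, -0.2, -1.5]
opening: 0.2
grasp_force: 0.0
```

```bash
python3 - <<'E'
from h import *
st();print(zf(toch(sense()['position'])[0]))
c=cap('top');w=cap('wrist');
cv2.imwrite('pics/c3.png',np.hstack([cv2.resize(c['frame'][210:350,220:320],(400,560)),cv2.resize(w['frame'][100:310,150:300],(400,560))]))
E
```

```text
6.025 [ 398.9 -380.2   61.6] ch [-44.2   0.4] z [ 0.435 -0.116 -0.893] y [ 0.862 -0.232  0.45 ] j [-0.21  0.26  1.15  2.23 -0.96  0.62  1.36] F [-0.5 -0.2 -1.5] op 0.22648376231904987
52.88595424092413
```

View pics/c3.png

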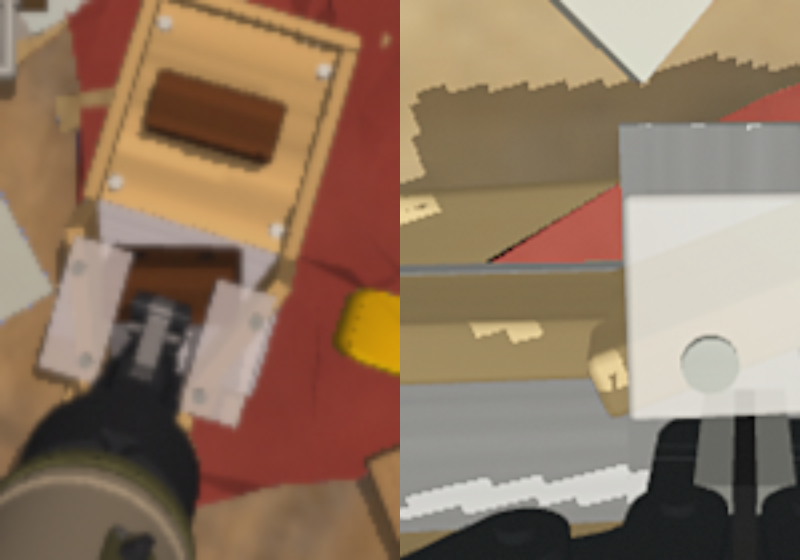

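Request:
servo_tool:
  increments:
    - [[0.0045, -0.0012, 0.0017, 0, 0, 0], [0.0045, -0.0012, 0.0017, 0, 0, 0], [0.0045, -0.0012, 0.0017, 0, 0, 0], [0.0045, -0.0012, 0.0017, 0, 0, 0], [0.0045, -0.0012, 0.0017, 0, 0, 0], [0, 0, 0, 0, 0, 0]]

```text
clock: 6.88
position: [421.3, -386.1, 70.0]
eef_rot: [2.177, 1.67, 0.398]
wrist_force: [-0.7, -0.3, -0.9]
opening: 0.1
grasp_force: 0.1
```

```bash
python3 - <<'E'
from h import *
st();print(zf(toch(sense()['position'])[0]))
E
```

```text
6.875 [ 421.3 -386.1   70. ] ch [-20.9   0.5] z [ 0.435 -0.116 -0.893] y [ 0.862 -0.232  0.45 ] j [-0.21  0.3   1.13  2.18 -0.96  0.65  1.32] F [-0.7 -0.3 -0.9] op 0.0851762629793319
61.33290466403451
```

Request:
servo_tool:
  increments:
    - [[0.0045, -0.0012, 0.0017, 0, 0, 0], [0.0045, -0.0012, 0.0017, 0, 0, 0], [0.0045, -0.0012, 0.0017, 0, 0, 0], [0.0045, -0.0012, 0.0016, 0, 0, 0], [0, 0, 0, 0, 0, 0]]

```text
clock: 7.5
position: [439.3, -390.9, 76.7]
eef_rot: [2.177, 1.67, 0.398]
wrist_force: [-0.2, 1.0, 0.1]
opening: -0.3
grasp_force: 0.1
```

```bash
python3 - <<'E'
from h import *
st();print(zf(toch(sense()['position'])[0]))
c=cap('top');w=cap('side');
cv2.imwrite('pics/c4.png',np.hstack([cv2.resize(c['frame'][200:320,220:320],None,fx=4,fy=4,interpolation=2),cv2.resize(w['frame'][170:290,280:380],None,fx=4,fy=4,interpolation=2)]))
E
```

```text
7.5 [ 439.3 -390.9   76.7] ch [-2.3  0.5] z [ 0.435 -0.116 -0.893] y [ 0.862 -0.232  0.45 ] j [-0.21  0.33  1.12  2.14 -0.97  0.67  1.3 ] F [-0.2  1.   0.1] op -0.3286969400467524
68.1047988317202
```

View pics/c4.png

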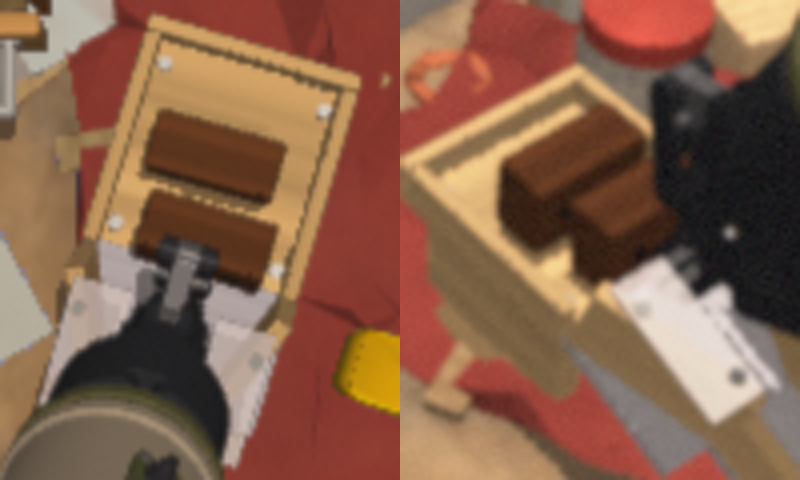

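Request:
servo_tool:
  increments:
    - [[0.003, -0.0008, 0.0005, 0, 0, 0], [0.003, -0.0008, 0.0005, 0, 0, 0], [-0.006, 0.0015, 0.004, 0, 0, 0], [-0.018, 0.005, 0.037, 0, 0, 0], [-0.022, 0.006, 0.045, 0, 0, 0], [0, 0, 0.04, 2.2, 8.1, 0], [0, 0, 0.04, 2.2, 8.1, 0], [0, 0, 0.0, 2.2, 8.1, 0], [-0.02, 0.02, 0, 0, 0, 0], [-0.04, 0.04, 0, 0, 0, 0], [-0.04, 0.04, 0, 0, 0, 0], [0, 0, 0, 0, 0, 0], [0, 0, 0, 0, 0, 0]]
  grip: 0.0854

```text
clock: 9.22
position: [349.0, -304.1, 221.3]
eef_rot: [-2.464, -1.876, -0.044]
wrist_force: [-0.4, 0.2, -0.2]
opening: 85.1
grasp_force: 0.0
```

```bash
cat >> h.py <<'E'
def blanks(c,z,poly=None):
    f=c['frame'].astype(int); m=((f.sum(2)<230)&(f[...,2]>f[...,0]+15)).astype(np.uint8)
    n,l,s,ce=cv2.connectedComponentsWithStats(m)
    out=[]
    for i in range(1,n):
        if s[i,4]<150: continue
        p=onz(c,*ce[i],z); t=toch(p)
        if not(-20<t[0]<120 and abs(t[1])<55): continue
        ct=np.argwhere(l==i)[:,::-1].astype(np.float32)
        P=np.array([toch(onz(c,*q,z)) for q in cv2.boxPoints(cv2.minAreaRect(ct))])
        out.append((s[i,4],t.round(1),P.round(1).tolist()))
    return out
E
python3 - <<'E'
from h import *
st()
c=cap('top')
for b in blanks(c,109): print(b)
w=cap('wrist')
for b in blanks(w,109): print('w',b)
cv2.imwrite('pics/w5.png',np.hstack([cv2.resize(c['frame'][200:320,220:320],(400,480),interpolation=2),w['frame'][:,160:560][:480]]) if 0 else w['frame'])
E
```

```text
9.225 [ 349.  -304.1  221.3] ch [-112.   61.] z [-0.005  0.053 -0.999] y [ 0.964 -0.266 -0.018] j [-0.59 -0.11  1.2   1.9   0.07  1.32  0.32] F [-0.4  0.2 -0.2] op 85.1106762610707
(np.int32(1036), array([52.1,  1.1]), [[22.8, 34.8], [81.1, 35.3], [81.1, -32.7], [23.0, -32.6]])
w (np.int32(3934), array([43.7, 14.5]), [[-1.1, -13.0], [16.9, 59.9], [85.6, 35.1], [71.5, -40.5]])
```

View pics/w5.png

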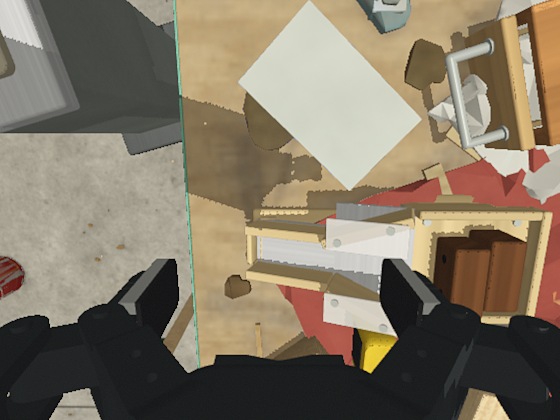

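Request:
servo_tool:
  increments:
    - [[0.047, -0.034, 0, -3.0, -0.3, 0], [0.048, -0.034, 0, 0, 0, 0], [0.048, -0.033, 0, 0, 0, 0], [0, 0, 0, 0, 0, 0], [0, 0, 0, 0, 0, 0], [0, 0, 0, 0, 0, 0]]
  grip: 0.0854

```text
clock: 10.07
position: [443.3, -369.1, 228.0]
eef_rot: [-2.488, -1.867, -0.021]
wrist_force: [-0.2, -0.0, -0.0]
opening: 85.1
grasp_force: 0.0
```

```bash
python3 - <<'E'
from h import *
st()
w=cap('wrist'); s=cap('side')
for b in blanks(w,109): print('w',b)
g=w['frame'][60:330,130:430].copy()
for x in (24,52,81):
    for y in(-31,31):
        q=(proj(w,ch(x,y,109))-[130,60]); cv2.drawMarker(g,tuple(int(v) for v in q),(255,0,255),0,5,1)
cv2.imwrite('pics/w6.png',np.hstack([cv2.resize(g,(533,480),interpolation=2),cv2.resize(s['frame'][180:300,290:350],(240,480),interpolation=2)]))
E
```

```text
10.075 [ 443.3 -369.1  228. ] ch [-4.1 22.6] z [-0.008  0.033 -0.999] y [ 0.96  -0.279 -0.017] j [-0.25  0.43  1.16  1.62 -0.42  1.39  0.68] F [-0.2 -0.  -0. ] op 85.11709056368574
w (np.int32(1375), array([44.9, 19. ]), [[24.6, 41.6], [81.3, 40.6], [85.4, -32.4], [25.1, -31.6]])
```

View pics/w6.png

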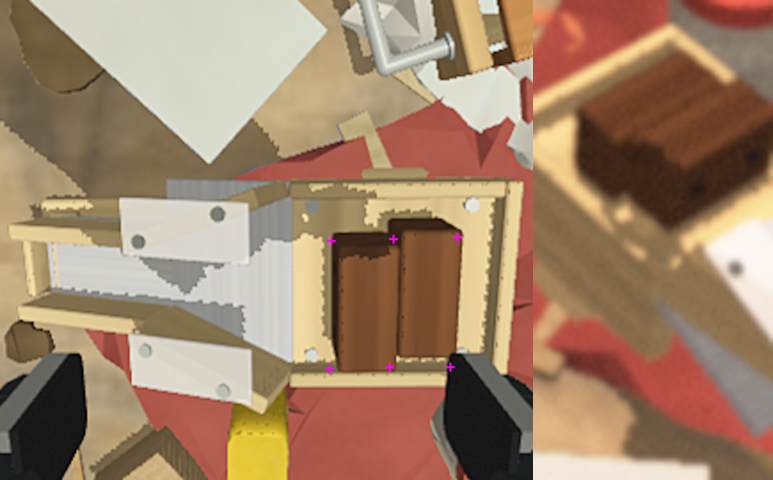

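Request:
servo_tool:
  increments:
    - [[0.018, -0.013, -0.01, -1.9, -0.5, 1.2], [0.018, -0.013, -0.03, 0, 0, 0], [0.0145, -0.01, -0.03, 0, 0, 0], [0, 0, 0, 0, 0, 0], [0, 0, 0, 0, 0, 0]]
  grip: 0.072

```text
clock: 10.8
position: [493.9, -405.5, 159.4]
eef_rot: [2.492, 1.91, 0.001]
wrist_force: [0.5, 0.2, 0.2]
opening: 71.9
grasp_force: 0.0
```

```bash
python3 - <<'E'
from h import *
st()
E
```

```text
10.8 [ 493.9 -405.5  159.4] ch [54.2  0.6] z [ 0.001 -0.001 -1.   ] y [ 0.966 -0.26   0.002] j [-0.11  0.61  1.04  1.56 -0.54  1.29  0.74] F [0.5 0.2 0.2] op 71.86910714996122
```

Request:
servo_tool:
  increments:
    - [[0, 0, -0.03, 0, 0, 0], [0, 0, -0.015, 0, 0, 0], [0, 0, -0.006, 0, 0, 0], [0, 0, -0.006, 0, 0, 0], [0, 0, 0, 0, 0, 0]]

```text
clock: 11.42
position: [494.0, -405.6, 101.0]
eef_rot: [2.493, 1.911, -0.001]
wrist_force: [-0.1, 0.0, -0.6]
opening: 71.9
grasp_force: 0.0
```

Request:
servo_tool:
  increments:
    - [[0, 0, -0.006, 0, 0, 0], [0, 0, -0.006, 0, 0, 0], [0, 0, -0.006, 0, 0, 0], [0, 0, -0.004, 0, 0, 0], [0, 0, 0, 0, 0, 0]]

```text
clock: 12.05
position: [493.9, -405.4, 78.4]
eef_rot: [-2.493, -1.911, 0.001]
wrist_force: [-0.2, -0.7, 0.1]
opening: 71.7
grasp_force: 0.0
```

Request:
servo_tool:
  increments:
    - [[0, 0, 0, 0, 0, 0], [0, 0, 0, 0, 0, 0], [0, 0, 0, 0, 0, 0], [0, 0, 0, 0, 0, 0], [0, 0, 0, 0, 0, 0]]
  grip: 0.04
  newtons: 50

```text
clock: 12.68
position: [494.2, -405.8, 79.2]
eef_rot: [2.493, 1.911, -0.0]
wrist_force: [0.1, -0.2, 5.9]
opening: 55.1
grasp_force: 54.4
```

Request:
servo_tool:
  increments:
    - [[0, 0, 0, 0, 0, 0], [0, 0, 0, 0, 0, 0], [0, 0, 0.02, 0, 0, 0], [0, 0, 0.04, 0, 0, 0], [0, 0, 0.05, 0, 0, 0], [0.006, 0.04, 0.02, 0, 0, 5.4], [0.006, 0.04, 0, 0, 0, 5.3], [0.006, 0.04, 0, 0, 0, 5.3], [0.006, 0.022, 0, 0, 0, 0], [0, 0, 0, 0, 0, 0], [0, 0, 0, 0, 0, 0]]
  grip: 0.072

```text
clock: 14.05
position: [517.6, -264.6, 209.5]
eef_rot: [2.203, 2.237, -0.001]
wrist_force: [0.9, -1.0, -0.2]
opening: 72.0
grasp_force: 0.0
```

```bash
python3 - <<'E'
from h import *
st()
w=cap('wrist'); g=w['frame'].copy()
for p in [(520.3,-263,50),(519.3,-225,50),(521.2,-301,50),(576,-208,78),(575.5,-316,78)]:
    q=proj(w,p); cv2.drawMarker(g,tuple(int(v) for v in q),(255,0,255),0,7,1)
cv2.imwrite('pics/w7.png',g)
E
```

```text
14.05 [ 517.6 -264.6  209.5] ch [ 40.7 142.8] z [ 0.001 -0.001 -1.   ] y [1.    0.015 0.001] j [-0.46  0.4   1.09  1.66 -0.37  1.31  0.71] F [ 0.9 -1.  -0.2] op 72.0496518275714
```

View pics/w7.png

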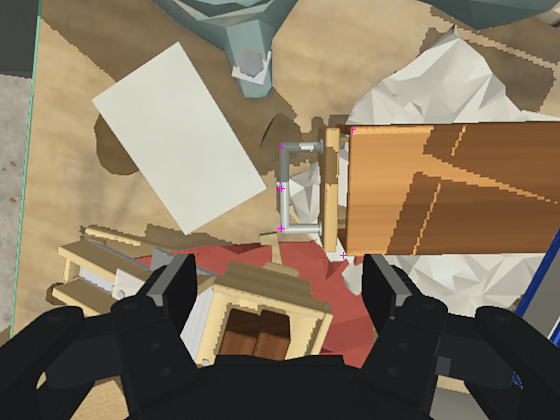

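Request:
servo_tool:
  increments:
    - [[0.0055, 0.0005, -0.04, 0, 0, 1], [0, 0, -0.05, 0, 0, 0], [0, 0, -0.03, 0, 0, 0], [0, 0, -0.015, 0, 0, 0], [0, 0, -0.01, 0, 0, 0], [0, 0, -0.01, 0, 0, 0], [0, 0, 0, 0, 0, 0], [0, 0, 0, 0, 0, 0]]
  grip: 0.024
  newtons: 30

```text
clock: 15.1
position: [523.9, -263.2, 54.4]
eef_rot: [2.182, 2.258, 0.0]
wrist_force: [1.5, -0.7, 0.0]
opening: 24.2
grasp_force: 0.0
```

Request:
servo_tool:
  increments:
    - [[0, 0, -0.008, 0, 0, 0], [0, 0, -0.007, 0, 0, 0], [0, 0, 0, 0, 0, 0]]

```text
clock: 15.48
position: [523.1, -262.8, 38.0]
eef_rot: [-2.183, -2.258, 0.002]
wrist_force: [0.1, -0.6, -0.7]
opening: 23.8
grasp_force: 0.0
```

Request:
servo_tool:
  increments:
    - [[0, 0, 0, 0, 0, 0], [0, 0, 0, 0, 0, 0], [0, 0, 0, 0, 0, 0], [0, 0, 0, 0, 0, 0]]
  grip: 0.0

```text
clock: 15.98
position: [523.5, -263.1, 38.8]
eef_rot: [2.183, 2.258, -0.001]
wrist_force: [-0.4, 0.8, -1.0]
opening: 7.4
grasp_force: 29.2
```

Request:
servo_tool:
  increments:
    - [[-0.01, -0.0003, 0, 0, 0, 0], [-0.02, -0.0007, 0, 0, 0, 0], [-0.025, -0.0009, 0, 0, 0, 0], [-0.025, -0.0009, 0, 0, 0, 0], [-0.025, -0.0009, 0, 0, 0, 0], [-0.02, -0.0007, 0, 0, 0, 0], [-0.015, -0.0005, 0, 0, 0, 0], [0, 0, 0, 0, 0, 0]]

```text
clock: 16.98
position: [382.4, -267.8, 38.7]
eef_rot: [-2.184, -2.257, -0.0]
wrist_force: [-1.4, -1.3, -3.2]
opening: 7.5
grasp_force: 29.9
```

```bash
python3 - <<'E'
from h import *
st()
E
```

```text
16.975 [ 382.4 -267.8   38.7] ch [-89.2 104.7] z [-0.     0.001 -1.   ] y [ 0.999  0.033 -0.   ] j [-0.44  0.35  1.08  2.11 -0.4   0.9   0.91] F [-1.4 -1.3 -3.2] op 7.502969404196558
```

Request:
servo_tool:
  increments:
    - [[-0.006, -0.0002, 0, 0, 0, 0], [-0.006, -0.0002, 0, 0, 0, 0], [-0.004, -0.0001, 0, 0, 0, 0], [0, 0, 0, 0, 0, 0]]

```text
clock: 17.48
position: [367.0, -268.3, 38.7]
eef_rot: [-2.183, -2.258, 0.001]
wrist_force: [-1.2, 0.6, -0.7]
opening: 7.7
grasp_force: 30.2
```

Request:
servo_tool:
  increments:
    - [[-0.003, -0.0001, 0, 0, 0, 0], [-0.003, -0.0001, 0, 0, 0, 0], [0, 0, 0, 0, 0, 0]]

```text
clock: 17.85
position: [361.0, -268.5, 38.7]
eef_rot: [-2.184, -2.258, 0.001]
wrist_force: [-1.7, 0.6, -0.9]
opening: 7.2
grasp_force: 30.2
```

Request:
servo_tool:
  increments:
    - [[-0.003, -0.0001, 0, 0, 0, 0], [-0.003, -0.0001, 0, 0, 0, 0], [0, 0, 0, 0, 0, 0]]

```text
clock: 18.23
position: [359.3, -268.6, 39.1]
eef_rot: [2.176, 2.256, 0.003]
wrist_force: [21.2, -1.7, -25.9]
opening: 7.6
grasp_force: 29.0
```

Request:
servo_tool:
  increments:
    - [[-0.003, -0.0001, 0, 0, 0, 0], [-0.003, -0.0001, 0, 0, 0, 0], [0, 0, 0, 0, 0, 0]]

```text
clock: 18.6
position: [359.1, -268.6, 40.8]
eef_rot: [2.168, 2.254, 0.011]
wrist_force: [39.5, 2.8, -24.9]
opening: 7.5
grasp_force: 29.3
```

Request:
servo_tool:
  increments:
    - [[0.009, 0.0003, 0, 0, 0, 0], [0, 0, 0, 0, 0, 0]]

```text
clock: 18.85
position: [361.4, -268.5, 40.3]
eef_rot: [2.18, 2.259, 0.004]
wrist_force: [0.4, 10.3, 25.7]
opening: 7.2
grasp_force: 33.1
```

Request:
servo_tool:
  increments:
    - [[0, 0, 0, 0, 0, 0], [0, 0, 0, 0, 0, 0], [0, 0, 0.015, 0, 0, 0], [0, 0, 0.04, 0, 0, 0], [0, 0, 0.05, 0, 0, 0], [0.02, -0.03, 0.05, 0, 0, -5.7], [0.045, -0.04, 0, 0, 0, -5.6], [0.045, -0.035, 0, 0, 0, -5.6], [0.024, -0.032, 0, 0, 0, 0], [0, 0, 0, 0, 0, 0], [0, 0, 0, 0, 0, 0]]
  grip: 0.024

```text
clock: 20.23
position: [460.3, -375.6, 187.7]
eef_rot: [-2.433, -1.973, 0.001]
wrist_force: [-0.5, -0.2, 0.2]
opening: 24.0
grasp_force: 0.0
```

```bash
python3 - <<'E'
from h import *
st()
w=cap('wrist'); c=cap('top')
for b in blanks(c,109): print('t',b)
for b in blanks(w,109): print('w',b)
cv2.imwrite('pics/c8.png',np.hstack([cv2.resize(c['frame'][100:320,150:320],(371,480),interpolation=2),cv2.resize(w['frame'],None,fx=.75,fy=.75)[:, :].repeat(1,0) if 0 else cv2.resize(w['frame'][0:360,100:420],(427,480),interpolation=2)]))
E
```

```text
20.225 [ 460.3 -375.6  187.7] ch [14.  20.7] z [-0.006  0.007 -1.   ] y [ 0.978 -0.206 -0.008] j [-0.23  0.5   1.13  1.64 -0.47  1.31  0.77] F [-0.5 -0.2  0.2] op 24.02747168989963
w (np.int32(1908), array([45.8, 23.7]), [[24.7, -32.2], [24.8, 42.6], [80.9, 41.7], [85.5, -33.4]])
```

View pics/c8.png

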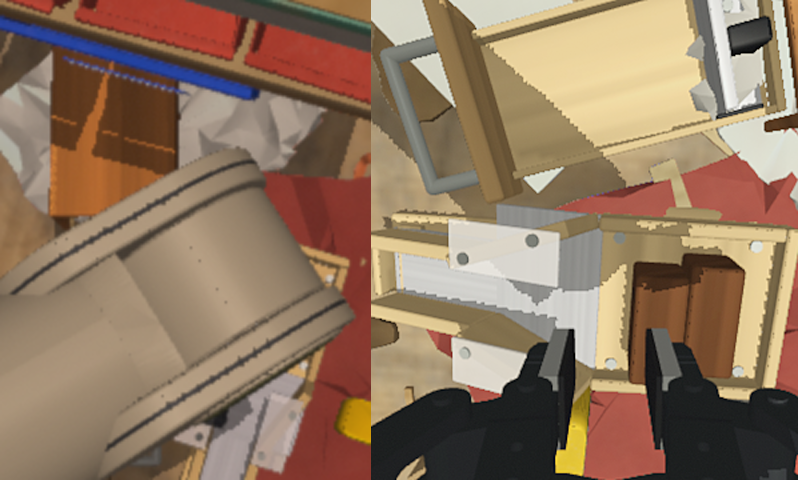

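Request:
servo_tool:
  increments:
    - [[0.011, -0.01, 0, -0.4, -0.3, -3.1], [0.011, -0.01, 0, 0, 0, 0], [0.0116, -0.0099, 0, 0, 0, 0], [0, 0, -0.03, 0, 0, 0], [0, 0, -0.03, 0, 0, 0], [0, 0, 0, 0, 0, 0]]
  grip: 0.072

```text
clock: 21.08
position: [494.4, -403.3, 126.7]
eef_rot: [-2.488, -1.914, 0.0]
wrist_force: [-0.3, 0.5, 0.7]
opening: 72.0
grasp_force: 0.0
```

```bash
python3 - <<'E'
from h import *
st()
E
```

```text
21.075 [ 494.4 -403.3  126.7] ch [54.2  2.8] z [-0.002  0.002 -1.   ] y [ 0.966 -0.257 -0.002] j [-0.11  0.65  1.04  1.59 -0.58  1.25  0.77] F [-0.3  0.5  0.7] op 71.95727708497469
```

Request:
servo_tool:
  increments:
    - [[-0.0003, -0.001, -0.012, 0, 0, 0], [0, 0, -0.012, 0, 0, 0], [0, 0, -0.011, 0, 0, 0], [0, 0, -0.01, 0, 0, 0], [0, 0, 0, 0, 0, 0]]

```text
clock: 21.7
position: [494.2, -406.1, 82.1]
eef_rot: [-2.491, -1.913, 0.001]
wrist_force: [0.5, -0.2, 0.3]
opening: 72.2
grasp_force: 0.0
```

Request:
servo_tool:
  increments:
    - [[0, 0, 0, 0, 0, 0], [0, 0, 0, 0, 0, 0], [0, 0, 0, 0, 0, 0], [0, 0, 0, 0, 0, 0], [0, 0, 0, 0, 0, 0]]
  grip: 0.04
  newtons: 70

```text
clock: 22.32
position: [494.8, -406.8, 83.6]
eef_rot: [2.491, 1.913, 0.0]
wrist_force: [-0.3, 0.4, 5.2]
opening: 55.0
grasp_force: 75.4
```

Request:
servo_tool:
  increments:
    - [[0, 0, 0.004, 0, 0, 0], [0, 0, 0.01, 0, 0, 0], [0, 0, 0.02, 0, 0, 0], [0, 0, 0.02, 0, 0, 0], [0, 0, 0.02, 0, 0, 0], [0, 0, 0.03, 0, 0, 0], [0, 0, 0, 0, 0, 0], [0, 0, 0, 0, 0, 0]]

```text
clock: 23.32
position: [494.5, -406.1, 186.9]
eef_rot: [-2.491, -1.914, -0.0]
wrist_force: [-1.1, 0.6, -1.5]
opening: 54.8
grasp_force: 74.2
```

```bash
python3 - <<'E'
from h import *
st()
w=cap('wrist','w9.png')
# predicted drawer points, full open: wall (405.2,-267), yaw 2deg
def d(x,y,z):
    a=np.radians(1.9); return np.array([405.2+x*np.cos(a)-y*np.sin(a), -267+x*np.sin(a)+y*np.cos(a), z])
g=w['frame']
for p in [(0,40,33),(0,-40,33),(0,0,71),(136,0,55),(136,37,55),(136,-37,55),(-46,38,50),(-46,-38,50)]:
    q=proj(w,d(*p)); print(p,q.round()); cv2.drawMarker(g,tuple(int(v) for v in q),(255,0,255),0,7,1)
cv2.imwrite('pics/w9.png',g)
E
```

```text
23.325 [ 494.5 -406.1  186.9] ch [55.   0.1] z [ 0.  0. -1.] y [ 0.966 -0.258  0.   ] j [-0.13  0.6   1.08  1.52 -0.54  1.34  0.74] F [-1.1  0.6 -1.5] op 54.84115939548579
(0, 40, 33) [109.   6.]
(0, -40, 33) [148. 108.]
(0, 0, 71) [106.  50.]
(136, 0, 55) [290.  -5.]
(136, 37, 55) [275. -62.]
(136, -37, 55) [304.  49.]
(-46, 38, 50) [43. 22.]
(-46, -38, 50) [ 86. 122.]
```

View pics/w9.png

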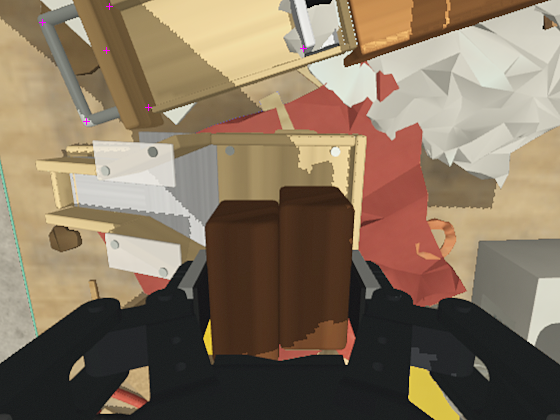

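Request:
servo_tool:
  increments:
    - [[-0.0048, 0.025, 0, 0, 0, 4.2], [-0.0048, 0.035, 0, 0, 0, 4.2], [-0.0048, 0.035, 0, 0, 0, 4.2], [-0.0049, 0.03, 0, 0, 0, 4.3], [0, 0.015, 0, 0, 0, 0], [0, 0, -0.03, 0, 0, 0], [0, 0, -0.03, 0, 0, 0], [0, 0, 0, 0, 0, 0], [0, 0, 0, 0, 0, 0]]

```text
clock: 24.5
position: [475.3, -266.8, 127.7]
eef_rot: [2.183, 2.258, -0.0]
wrist_force: [0.2, -0.6, -0.5]
opening: 54.6
grasp_force: 74.6
```

```bash
python3 - <<'E'
from h import *
st()
E
```

```text
24.5 [ 475.3 -266.8  127.7] ch [  0.3 129.7] z [ 0.    -0.001 -1.   ] y [0.999 0.034 0.   ] j [-0.47  0.41  1.1   1.84 -0.41  1.13  0.81] F [ 0.2 -0.6 -0.5] op 54.61040595317596
```

Request:
servo_tool:
  increments:
    - [[0, 0, -0.03, 0, 0, 0], [0, 0, -0.03, 0, 0, 0], [0, 0, -0.018, 0, 0, 0], [0, 0, -0.006, 0, 0, 0], [0, 0, 0, 0, 0, 0]]

```text
clock: 25.12
position: [475.5, -266.7, 43.6]
eef_rot: [2.183, 2.258, 0.0]
wrist_force: [-0.4, 0.1, -1.3]
opening: 54.8
grasp_force: 74.6
```

Request:
servo_tool:
  increments:
    - [[0, 0, -0.005, 0, 0, 0], [0, 0, -0.004, 0, 0, 0], [0, 0, 0, 0, 0, 0]]

```text
clock: 25.5
position: [475.1, -266.2, 33.8]
eef_rot: [-2.183, -2.259, 0.0]
wrist_force: [-0.5, -0.5, -0.3]
opening: 55.0
grasp_force: 74.6
```

Request:
servo_tool:
  increments:
    - [[0, 0, -0.002, 0, 0, 0], [0, 0, -0.002, 0, 0, 0], [0, 0, 0, 0, 0, 0]]

```text
clock: 25.88
position: [475.1, -266.3, 29.8]
eef_rot: [-2.183, -2.259, 0.0]
wrist_force: [-0.2, 0.2, -1.5]
opening: 54.5
grasp_force: 74.6
```

Request:
servo_tool:
  increments:
    - [[0, 0, -0.0015, 0, 0, 0], [0, 0, -0.0015, 0, 0, 0], [0, 0, 0, 0, 0, 0]]

```text
clock: 26.25
position: [477.8, -266.4, 29.5]
eef_rot: [2.18, 2.258, 0.006]
wrist_force: [-0.6, 7.6, 26.5]
opening: 54.9
grasp_force: 78.1
```

Request:
servo_tool:
  increments:
    - [[0, 0, -0.0015, 0, 0, 0], [0, 0, 0, 0, 0, 0]]

```text
clock: 26.5
position: [479.3, -266.3, 29.4]
eef_rot: [2.179, 2.257, 0.009]
wrist_force: [-0.9, 11.0, 43.1]
opening: 54.7
grasp_force: 80.0
```

Request:
servo_tool:
  increments:
    - [[0, 0, 0.0035, 0, 0, 0], [0, 0, 0, 0, 0, 0]]

```text
clock: 26.75
position: [475.6, -266.6, 29.5]
eef_rot: [2.182, 2.258, 0.001]
wrist_force: [-1.4, 2.9, 11.4]
opening: 54.5
grasp_force: 76.3
```

Request:
servo_tool:
  increments:
    - [[0, 0, 0, 0, 0, 0], [0, 0, 0, 0, 0, 0], [0, 0, 0, 0, 0, 0]]
  grip: 0.066

```text
clock: 27.12
position: [475.0, -266.4, 28.7]
eef_rot: [-2.183, -2.259, 0.001]
wrist_force: [0.6, -0.3, 0.4]
opening: 66.0
grasp_force: 0.0
```

Request:
servo_tool:
  increments:
    - [[0, 0, 0.005, 0, 0, 0], [0, 0, 0.015, 0, 0, 0], [0, 0, 0.03, 0, 0, 0], [0, 0, 0.05, 0, 0, 0], [0, 0, 0.05, 0, 0, 0], [0, 0, 0.03, 0, 0, 0], [0, 0, 0, 0, 0, 0], [0, 0, 0, 0, 0, 0]]

```text
clock: 28.12
position: [475.0, -266.1, 208.7]
eef_rot: [-2.183, -2.259, -0.001]
wrist_force: [-0.3, 0.7, 0.1]
opening: 66.1
grasp_force: 0.0
```

```bash
python3 - <<'E'
from h import *
st()
w=cap('wrist')
g=w['frame'].astype(int)
# dark brown blob(s) near expected, project to z=55 drawer frame
a=np.radians(1.9)
def tod(p): 
    q=np.array(p)[:2]-[405.2,-267.5]; return np.array([q[0]*np.cos(a)+q[1]*np.sin(a),-q[0]*np.sin(a)+q[1]*np.cos(a)]).round(1)
m=((g[...,2]>g[...,0]*1.6)&(g[...,2]<140)&(g[...,2]>40)&(g.sum(2)<260)).astype(np.uint8)
n,l,s,ce=cv2.connectedComponentsWithStats(m)
for i in range(1,n):
    if s[i,4]>250:
        ct=np.argwhere(l==i)[:,::-1].astype(np.float32)
        print(s[i].tolist(),tod(onz(w,*ce[i],55)),[tod(onz(w,*q,55)).tolist() for q in cv2.boxPoints(cv2.minAreaRect(ct))])
# black things: finger grip
m=(g.max(2)<45).astype(np.uint8)
n,l,s,ce=cv2.connectedComponentsWithStats(m)
for i in range(1,n):
    if s[i,4]>40 and ce[i][1]<260: print('blk',s[i].tolist(),tod(onz(w,*ce[i],55)))
for p in [(-46,0,50),(0,0,71),(136,0,55),(152,0,55)]:
    P=[405.2+p[0]*np.cos(a),-267.5+p[0]*np.sin(a),p[2]]; print(p,proj(w,P).round())
np.set_printoptions(linewidth=250)
r=int(proj(w,[405.2+100,-264,55])[1]); print('row',r); print(g[r,150:520:3].tolist())
E
```

```text
28.125 [ 475.  -266.1  208.7] ch [-1.000e-01  1.303e+02] z [ 0.  0. -1.] y [0.999 0.034 0.   ] j [-0.56  0.32  1.19  1.75 -0.31  1.28  0.74] F [-0.3  0.7  0.1] op 66.11851656146678
[137, 111, 27, 59, 419] [-45.6  48.3] [[-51.2, 68.9], [-30.2, 70.5], [-30.8, 20.9], [-52.8, 19.2]]
[375, 125, 185, 141, 2738] [246.5  33.3] [[162.3, -72.1], [153.1, 58.4], [310.7, 57.7], [338.5, -73.0]]
[190, 127, 29, 122, 1035] [ 7.7 15.4] [[-6.4, 54.6], [13.0, 57.6], [25.1, -51.6], [3.7, -55.1]]
[249, 150, 62, 77, 3519] [69.6  6. ] [[44.0, 36.8], [97.3, 36.9], [99.1, -33.0], [42.5, -33.1]]
[432, 187, 58, 71, 1446] [239.3 -27.9] [[216.1, -63.8], [237.4, 13.1], [260.5, 3.7], [240.6, -74.5]]
[463, 186, 97, 72, 4230] [292.  -28.7] [[235.7, 5.1], [322.0, 5.3], [337.2, -63.6], [245.7, -63.8]]
[98, 371, 36, 23, 380] [-101.6 -207.1] [[-125.5, -206.4], [-85.7, -192.3], [-83.3, -208.4], [-123.7, -222.8]]
blk [368, 178, 26, 19, 190] [163.7   6.1]
(-46, 0, 50) [152. 190.]
(0, 0, 71) [197. 195.]
(136, 0, 55) [352. 191.]
(152, 0, 55) [370. 191.]
row 191
[[129, 170, 192], [121, 160, 183], [183, 194, 191], [202, 213, 21
[... 1186 characters left out ...]
72, 71], [58, 60, 61], [27, 28, 26], [16, 7, 4], [111, 155, 169], [36, 60, 92], [79, 137, 193], [88, 150, 207], [88, 150, 208], [87, 150, 207], [88, 149, 208], [89, 150, 208], [88, 150, 207], [87, 149, 207], [88, 150, 207], [88, 150, 207], [87, 150, 207], [86, 148, 206], [87, 148, 208], [86, 148, 207], [87, 148, 207], [86, 149, 207], [87, 148, 206], [86, 148, 206], [86, 148, 206], [87, 150, 209], [47, 83, 123], [49, 86, 129], [49, 86, 129], [50, 87, 129], [49, 86, 129], [49, 87, 130], [50, 87, 129], [49, 87, 129], [49, 86, 129], [80, 139, 196], [56, 99, 146], [50, 87, 129], [49, 86, 129], [50, 88, 129], [50, 88, 129], [50, 87, 128], [49, 87, 129], [50, 86, 129], [50, 87, 129], [50, 87, 129]]
```

Request:
servo_tool:
  increments:
    - [[0.035, 0.0015, 0, 0, 0, 0], [0.041, 0.0018, 0, 0, 0, 0], [0, 0, -0.05, 0, 0, 0], [0, 0, -0.05, 0, 0, 0], [0, 0, -0.03, 0, 0, 0], [0, 0, -0.01, 0, 0, 0], [0, 0, 0, 0, 0, 0], [0, 0, 0, 0, 0, 0]]
  grip: 0.0

```text
clock: 29.18
position: [551.8, -263.5, 70.2]
eef_rot: [2.182, 2.258, 0.001]
wrist_force: [-0.0, 0.4, -0.5]
opening: -0.0
grasp_force: 0.0
```

Request:
servo_tool:
  increments:
    - [[0, 0, -0.005, 0, 0, 0], [0, 0, -0.003, 0, 0, 0], [0, 0, 0, 0, 0, 0]]

```text
clock: 29.55
position: [551.2, -263.0, 60.8]
eef_rot: [2.183, 2.259, -0.0]
wrist_force: [0.5, 0.0, 1.0]
opening: 0.1
grasp_force: 0.0
```

Request:
servo_tool:
  increments:
    - [[0, 0, -0.004, 0, 0, 0], [0, 0, -0.003, 0, 0, 0], [0, 0, 0, 0, 0, 0]]

```text
clock: 29.92
position: [552.4, -263.0, 55.0]
eef_rot: [2.181, 2.258, 0.003]
wrist_force: [-0.3, 3.0, 10.0]
opening: -0.5
grasp_force: 5.1
```

Request:
servo_tool:
  increments:
    - [[0, 0, -0.001, 0, 0, 0], [0, 0, 0, 0, 0, 0]]

```text
clock: 30.18
position: [553.0, -263.1, 54.9]
eef_rot: [2.181, 2.258, 0.004]
wrist_force: [-1.5, 3.8, 17.8]
opening: 0.1
grasp_force: 8.9
```

Request:
servo_tool:
  increments:
    - [[-0.003, -0.0001, 0, 0, 0, 0], [-0.006, -0.0002, 0, 0, 0, 0], [-0.006, -0.0002, 0, 0, 0, 0], [-0.006, -0.0002, 0, 0, 0, 0], [-0.006, -0.0002, 0, 0, 0, 0], [-0.006, -0.0002, 0, 0, 0, 0], [-0.006, -0.0002, 0, 0, 0, 0], [0, 0, 0, 0, 0, 0]]

```text
clock: 31.18
position: [513.9, -264.4, 54.9]
eef_rot: [2.181, 2.258, 0.005]
wrist_force: [-1.9, 5.7, 20.0]
opening: -0.1
grasp_force: 9.7
```

Request:
servo_tool:
  increments:
    - [[0, 0, 0.01, 0, 0, 0], [0, 0, 0.03, 0, 0, 0], [0, 0, 0.05, 0, 0, 0], [0, 0, 0.05, 0, 0, 0], [0, 0, 0.02, 0, 0, 0], [0, 0, 0, 0, 0, 0], [0, 0, 0, 0, 0, 0]]

```text
clock: 32.05
position: [511.7, -263.8, 211.4]
eef_rot: [-2.182, -2.258, 0.001]
wrist_force: [-0.3, 0.9, -0.0]
opening: -0.0
grasp_force: 0.0
```

```bash
cat >> h.py <<'E'
A=np.radians(1.9)
def dw(x,y,z): return np.array([405.2+x*np.cos(A)-y*np.sin(A),-267.5+x*np.sin(A)+y*np.cos(A),z])
def scan(y,z,x0=-70,x1=190,step=2,w=None):
    "classify colours along a line in drawer frame at height z"
    w=w or cap('wrist'); out=''
    for x in np.arange(x0,x1,step):
        u,v=proj(w,dw(x,y,z)).round().astype(int)
        if not(0<=u<560 and 0<=v<420): out+=' ';continue
        b,g,r=w['frame'][v,u].astype(int)
        k='K' if max(b,g,r)<45 else 'B' if r<145 and r>1.6*b and b<60 else 'g' if abs(r-b)<15 and r<160 else 'W' if abs(r-b)<15 else 'F' if r>185 and r<2*b+40 and b>90 else 'o'
        out+=k
    return out
E
python3 - <<'E'
from h import *
st()
w=cap('wrist')
for y in(-25,-10,0,5,15,25): print(y,scan(y,55,w=w))
print('x0=-70 step2')
E
```

```text
32.05 [ 511.7 -263.8  211.4] ch [ 34.7 142. ] z [-0.002  0.001 -1.   ] y [ 0.999  0.034 -0.002] j [-0.49  0.41  1.14  1.67 -0.38  1.32  0.75] F [-0.3  0.9 -0. ] op -0.0009592628540974477
-25 oooooooooooWWWWgoooooooooFFFFFFFoBBooBBBBoFFFFFFFFFFFFBBBBBBBBBBBBBBBBBBBBBBBBBBBBFFFFFoWWWggWWWWWWWoooFFFFFFWFFFFFoooooooWBoooooo
-10 oooooooooooWWWWgFFFoFoooFFFFFFFFFBooooBBBoFFFFFFFFFFFFBBBBBBBBBBBBBBBBBBBBBBBBBBBBoFFFFoWWWWWWWWWWWoFFFFooFFFFFFFFFFFFooooWBoooooo
0 oooooooooooWWWWgFFFFFooooooFFFFFoBooooBBBoFFFFFFFFFFFFBBBBBBBBBBBBBBBBBBBBBBBBBBBBFFFFFoWWWggggggggggggKooFFFFFFFFFFFFooooBBoFFFFF
5 oooooooooooWWWWgFFFFooooooFFFFFFoBooooBBBFFFFFFFFFFFFFBBBBBBBBBBBBBBBBBBBBBBBBBBBBFFFFFoWWWggggggggggggKoogFFFFFFFFFFFFBooWBoFFFFF
15 oooooooooooWWWWgoFFFoooooFoFFFFFoBBoooBBBFFFFFFFFFFFFFBBBBBBBBBBBBBBBBBBBBBBBBBBBBoooFFoggggggggggggWooooooooFFFFFFFFFFoooBoFFFFFF
25 FooooooooooWWWWgBoooooooooBFFFFFoBooooBBBFFFFFFFFFFFFFBBBBBBBBBBBBBBBBBBBBBBBBBBBBooooooggggggggggggggFFFFFFFgFFFFFFFFFoooWoFoFFoF
x0=-70 step2
```

Request:
servo_tool:
  increments:
    - [[0.02, 0.0006, -0.03, 0, 0, 0], [0, 0, -0.05, 0, 0, 0], [0, 0, -0.05, 0, 0, 0], [0, 0, -0.018, 0, 0, 0], [0, 0, -0.005, 0, 0, 0], [0, 0, 0, 0, 0, 0], [0, 0, -0.003, 0, 0, 0], [0, 0, -0.002, 0, 0, 0], [0, 0, 0, 0, 0, 0]]

```text
clock: 33.22
position: [532.5, -263.7, 55.2]
eef_rot: [2.183, 2.259, 0.001]
wrist_force: [0.3, 1.0, 0.5]
opening: 0.2
grasp_force: 0.2
```

Request:
servo_tool:
  increments:
    - [[0, 0, -0.001, 0, 0, 0], [0, 0, 0, 0, 0, 0]]

```text
clock: 33.48
position: [533.0, -263.8, 55.0]
eef_rot: [2.182, 2.258, 0.002]
wrist_force: [-1.0, 2.7, 9.6]
opening: -0.1
grasp_force: 4.8
```

Request:
servo_tool:
  increments:
    - [[-0.002, -0.0001, -0.0008, 0, 0, 0], [-0.006, -0.0002, 0, 0, 0, 0], [-0.006, -0.0002, 0, 0, 0, 0], [-0.006, -0.0002, 0, 0, 0, 0], [-0.006, -0.0002, 0, 0, 0, 0], [-0.006, -0.0002, 0, 0, 0, 0], [-0.006, -0.0002, 0, 0, 0, 0], [-0.004, -0.0002, 0, 0, 0, 0], [-0.004, -0.0001, 0, 0, 0, 0], [0, 0, 0, 0, 0, 0]]

```text
clock: 34.72
position: [488.1, -265.3, 54.9]
eef_rot: [2.18, 2.258, 0.005]
wrist_force: [0.8, 3.6, 15.1]
opening: 0.2
grasp_force: 7.8
```

Request:
servo_tool:
  increments:
    - [[0, 0, 0.01, 0, 0, 0], [0, 0, 0.03, 0, 0, 0], [0, 0, 0.05, 0, 0, 0], [0, 0, 0.05, 0, 0, 0], [0, 0, 0.02, 0, 0, 0], [0, 0, 0, 0, 0, 0], [0, 0, 0, 0, 0, 0]]

```text
clock: 35.6
position: [485.7, -264.8, 211.9]
eef_rot: [-2.182, -2.258, 0.001]
wrist_force: [-0.1, 0.2, -0.3]
opening: -0.1
grasp_force: 0.0
```

```bash
python3 - <<'E'
from h import *
st()
w=cap('wrist')
for y in(-25,-10,0,5,15,25): print(y,scan(y,55,w=w))
E
```

```text
35.6 [ 485.7 -264.8  211.9] ch [  9.9 134.3] z [-0.002  0.001 -1.   ] y [ 0.999  0.034 -0.001] j [-0.55  0.35  1.2   1.73 -0.34  1.3   0.75] F [-0.1  0.2 -0.3] op -0.06083675433484552
-25 oooooooooooWWWWgooooooooFFFFFFFFFoBooBBBBBBBBBBBBBBBBBBBBBBBBBBBBWWWWgWWWWWWWWWFFFFFFFFFFFFFFFFFFFFooooFFFFWFFFFFFoooooooFFoBooooo
-10 ooooooooooFWWWWgFoFooooFFFFFFFFFFooooBBBBBBBBBBBBBBBBBBBBBBBBBBBBgWWWgWWWWWWWWWWWFFFFFFFFFFFFFFFWFFFFFFoooFFFFFFFFFFFBoooFFWoooooo
0 oooooooooooWWWWgFFFoooooFFFFFFFFFoBooBBBBBBBBBBBBBBBBBBBBBBBBBBBBgggggKKgggggggggKFFFFFFFFFFFFFFFFFFFFFggoFFFFFFFFFFFooooFFFoooooo
5 ooooooooooooWWWgFFoooooooFFFFFFFFBoooBBBBBBBBBBBBBBBBBBBBBBBBBBBBgggggKKKKgggggggKFFFFFFFFFFFFFFFFFFFFWoooFFFFFFFFFFFBooooFoBoFFFF
15 oooooooooooWWWWgoFoooooFoooFFFFFoBBooBBBBBBBBBBBBBBBBBBBBBBBBBBBBggggggggggggggWWFFFFFFFFFFFFFFFFFFoWWooooooFFFFFFFFFWoooFFoBoFFFF
25 oooooooooooWWWWgooooooooooBFFFFooBBBBBBBBBBBBBBBBBBBBBBBBBBBBBBBBggggggggggggggggoooooooFFFFFFFFFFFFFFFFFFFoWFFFFFFFFoBooFooBoFFFo
```

Request:
servo_tool:
  increments:
    - [[0.035, 0.001, -0.03, 0, 0, 0], [0, 0, -0.05, 0, 0, 0], [0, 0, -0.05, 0, 0, 0], [0, 0, -0.02, 0, 0, 0], [0, 0, -0.01, 0, 0, 0], [0, 0, -0.01, 0, 0, 0], [0, 0, -0.01, 0, 0, 0], [0, 0, 0, 0, 0, 0]]

```text
clock: 36.65
position: [521.2, -264.2, 33.0]
eef_rot: [-2.183, -2.259, -0.0]
wrist_force: [0.5, -0.0, 0.8]
opening: -0.1
grasp_force: 0.0
```

Request:
servo_tool:
  increments:
    - [[-0.004, -0.0001, 0, 0, 0, 0], [-0.003, -0.0001, 0, 0, 0, 0], [-0.002, -0.0001, 0, 0, 0, 0], [0, 0, 0, 0, 0, 0]]

```text
clock: 37.15
position: [512.1, -264.7, 33.3]
eef_rot: [2.183, 2.259, 0.0]
wrist_force: [0.4, 0.5, -0.3]
opening: 0.0
grasp_force: 0.0
```

Request:
servo_tool:
  increments:
    - [[-0.002, -0.0001, 0, 0, 0, 0], [-0.002, -0.0001, 0, 0, 0, 0], [-0.002, 0, 0, 0, 0, 0], [0, 0, 0, 0, 0, 0]]

```text
clock: 37.65
position: [508.1, -264.7, 33.4]
eef_rot: [2.18, 2.258, 0.002]
wrist_force: [8.6, -1.1, -5.7]
opening: -0.2
grasp_force: 4.6
```

Request:
servo_tool:
  increments:
    - [[-0.002, 0, 0, 0, 0, 0], [-0.001, 0, 0, 0, 0, 0], [0, 0, 0, 0, 0, 0]]

```text
clock: 38.02
position: [507.9, -264.6, 33.8]
eef_rot: [2.175, 2.256, 0.005]
wrist_force: [21.6, -4.4, -15.4]
opening: -0.2
grasp_force: 10.3
```

Request:
servo_tool:
  increments:
    - [[0.009, 0, 0, 0, 0, 0], [0.003, 0, 0.01, 0, 0, 0], [0, 0, 0.05, 0, 0, 0], [0, 0, 0.05, 0, 0, 0], [-0.04, -0.001, 0.03, 0, 0, 0], [-0.04, -0.001, 0, 0, 0, 0], [-0.04, -0.001, 0, 0, 0, 0], [-0.036, -0.001, 0, 0, 0, 0], [0, 0, 0, 0, 0, 0], [0, 0, 0, 0, 0, 0]]
  grip: 0.024

```text
clock: 39.28
position: [373.3, -266.0, 174.6]
eef_rot: [-2.178, -2.252, -0.001]
wrist_force: [-0.2, 0.4, 0.2]
opening: 24.0
grasp_force: 0.0
```

```bash
python3 - <<'E'
from h import *
st()
w=cap('wrist')
for y in(-20,0,20): print(y,scan(y,55,x0=-70,x1=130,w=w))
for y in(-20,0,20): print(y,scan(y,50,x0=-60,x1=-30,step=1,w=w))
E
```

```text
39.275 [ 373.3 -266.   174.6] ch [-98.4 104.1] z [-0.006  0.007 -1.   ] y [ 0.999  0.034 -0.006] j [-0.77 -0.13  1.26  2.    0.13  1.2   0.47] F [-0.2  0.4  0.2] op 23.972161635610984
-20 oooooooooooWWWWoFFFFFFFFFooooBoFFFFFFBBBBBBBBBBBBBBBBBBBBBBBBBBBWWWWWWWWWFFFFFFFFFFFFFFFFFFgggoooooF
0 oooFFFFFFFoggggoFFFFFFFFFooWWBoFFFFFoBBBBBBBBBBBBBBBBBBBBBBBBBBoWWWWgggggggggggKFFFFFFFFFFFFFFFggooo
20 oooooooooooggggooooooWWWWWWWoBooooooBBBBBBBBBBBBBBBBBBBBBBBBBBBBWWWWWWWWWFFFFFFFFFFFFFFFFFFFFFFFFggg
-20 oooooooooooWWWWWWWWoFFFFFFFFFF
0 FFFFFFFFFFoggggggggooFFFFFFFFF
20 oooooooooogggggggggoooogoooooo
```

Request:
servo_tool:
  increments:
    - [[-0.013, -0.002, 0, -0.4, -0.3, 0], [0, 0, -0.04, 0, 0, 0], [0, 0, -0.04, 0, 0, 0], [0, 0, -0.03, 0, 0, 0], [0, 0, -0.01, 0, 0, 0], [0, 0, 0, 0, 0, 0]]

```text
clock: 40.08
position: [359.4, -267.1, 63.5]
eef_rot: [-2.18, -2.256, 0.006]
wrist_force: [0.5, -0.2, 0.3]
opening: 24.3
grasp_force: 0.0
```

```bash
python3 -c "
from h import *
st()"
```

```text
40.075 [ 359.4 -267.1   63.5] ch [-111.5   99.4] z [-0.006  0.    -1.   ] y [ 0.999  0.035 -0.006] j [-0.55  0.26  1.21  2.14 -0.29  0.94  0.86] F [ 0.5 -0.2  0.3] op 24.315126225976364
```

Request:
servo_tool:
  increments:
    - [[0.0005, 0, -0.01, 0, 0, 0], [0, 0, -0.008, 0, 0, 0], [0, 0, -0.007, 0, 0, 0], [0, 0, 0, 0, 0, 0]]

```text
clock: 40.58
position: [360.3, -266.1, 38.4]
eef_rot: [-2.179, -2.257, -0.0]
wrist_force: [0.4, -0.3, -0.3]
opening: 23.7
grasp_force: 0.0
```

Request:
servo_tool:
  increments:
    - [[0, 0, 0, 0, 0, 0], [0, 0, 0, 0, 0, 0], [0, 0, 0, 0, 0, 0], [0, 0, 0, 0, 0, 0]]
  grip: 0.0
  newtons: 30

```text
clock: 41.08
position: [360.6, -266.3, 38.9]
eef_rot: [-2.179, -2.258, -0.001]
wrist_force: [-1.1, -0.3, 3.9]
opening: 7.6
grasp_force: 29.5
```

Request:
servo_tool:
  increments:
    - [[0.004, 0.0001, 0, 0, 0, 0], [0.008, 0.0003, 0, 0, 0, 0], [0.012, 0.0004, 0, 0, 0, 0], [0.015, 0.0005, 0, 0, 0, 0], [0.015, 0.0005, 0, 0, 0, 0], [0.015, 0.0005, 0, 0, 0, 0], [0.015, 0.0005, 0, 0, 0, 0], [0.015, 0.0005, 0, 0, 0, 0], [0.015, 0.0005, 0, 0, 0, 0], [0.015, 0.0005, 0, 0, 0, 0], [0.012, 0.0004, 0, 0, 0, 0], [0.01, 0.0003, 0, 0, 0, 0], [0.006, 0.0002, 0, 0, 0, 0], [0.004, 0.0001, 0, 0, 0, 0], [0, 0, 0, 0, 0, 0]]

```text
clock: 42.95
position: [523.0, -260.9, 39.0]
eef_rot: [-2.179, -2.26, -0.002]
wrist_force: [2.8, -0.6, 4.2]
opening: 7.8
grasp_force: 29.6
```

Request:
servo_tool:
  increments:
    - [[0.002, 0.0001, 0, 0, 0, 0], [0.002, 0.0001, 0, 0, 0, 0], [0.002, 0, 0, 0, 0, 0], [0, 0, 0, 0, 0, 0]]

```text
clock: 43.45
position: [528.4, -260.8, 38.9]
eef_rot: [-2.179, -2.259, -0.001]
wrist_force: [-0.1, 0.1, 5.9]
opening: 7.3
grasp_force: 29.8
```

Request:
servo_tool:
  increments:
    - [[0.002, 0.0001, 0, 0, 0, 0], [0.002, 0.0001, 0, 0, 0, 0], [0, 0, 0, 0, 0, 0]]

```text
clock: 43.82
position: [529.5, -260.7, 38.8]
eef_rot: [-2.178, -2.254, 0.002]
wrist_force: [-13.9, 3.4, 18.9]
opening: 7.6
grasp_force: 31.0
```

Request:
servo_tool:
  increments:
    - [[0.002, 0.0001, 0, 0, 0, 0], [0, 0, 0, 0, 0, 0]]

```text
clock: 44.08
position: [529.6, -260.7, 38.7]
eef_rot: [-2.176, -2.25, 0.004]
wrist_force: [-21.9, 5.9, 25.6]
opening: 7.8
grasp_force: 31.9
```

Request:
servo_tool:
  increments:
    - [[-0.003, 0, 0, 0, 0, 0], [0, 0, 0, 0, 0, 0]]

```text
clock: 44.32
position: [529.5, -260.7, 38.9]
eef_rot: [-2.179, -2.256, 0.001]
wrist_force: [-8.9, 2.0, 12.1]
opening: 7.7
grasp_force: 30.6
```

Request:
servo_tool:
  increments:
    - [[0, 0, 0, 0, 0, 0], [0, 0, 0, 0, 0, 0], [0, 0, 0, 0, 0, 0], [0, 0, 0.01, 0, 0, 0], [0, 0, 0.03, 0, 0, 0], [0, 0, 0.05, 0, 0, 0], [0, 0, 0.05, 0, 0, 0], [-0.02, 0, 0.03, 0, 0, 0], [-0.03, 0, 0, 0, 0, 0], [0, 0, 0, 0, 0, 0], [0, 0, 0, 0, 0, 0]]
  grip: 0.024

```text
clock: 45.7
position: [481.1, -260.0, 209.1]
eef_rot: [-2.179, -2.259, -0.002]
wrist_force: [0.7, -0.1, -0.1]
opening: 24.0
grasp_force: 0.0
```

```bash
python3 - <<'E'
from h import *
st()
w=cap('wrist')
# case front vs drawer front: scan from handle to case, z=71 (drawer front top) and handle z=50
for y in(-20,0,20): print(y,scan(y,71,x0=100,x1=220,step=1,w=w)); print('  h',scan(y,50,x0=110,x1=140,step=1,w=w))
E
```

```text
45.7 [ 481.1 -260.   209.1] ch [  4.2 137.8] z [-0.001  0.003 -1.   ] y [ 0.999  0.036 -0.001] j [-0.55  0.31  1.16  1.74 -0.3   1.29  0.72] F [ 0.7 -0.1 -0.1] op 24.011249778922505
-20 FFFFFFoFoooooooooogWWWWWWWWoooooooFFFFFFFFFFFFoBBBBBBBBBBBBoFFFFFFFFFFFBBBoooooooooooooooooooooooooooooooooooooooooooooo
  h FFFoooooFFFogWWWWWWoooooFFFFoo
0 oooooooFooooooggWogWWWWWWWoFFFooooogoFFFFFFFFFFFFoBBBBBBBBoFFFFFFFFFFFFBBBoooooooooooooooooooooooooooooooooooooooooooooo
  h oooooooooWWWgWWWWWWooFoogooogg
20 oooooooFoooooooooogWWWWWWWggggWWooggooooooFFFFFFoBBBBBBBBBBFFFFFFFFFFFoBBBooFooooooFFoFFooooFoFoFooooooooooooooooooooooF
  h FoooooooFFoggWWWWWWooooooooogg
```

```bash
python3 -c "
from h import *
print(workorder.close_job())"
```

```text
the job is handed in; nothing more can be done
None
```

The job is handed in: the jammed blank was pushed back onto the deck, lifted out and packed on edge in the drawer with the one waiting blank. The sliding stop was pushed snug and the drawer pushed fully home. I saw no sign of touching anything else on the bench but took no last picture, and the hand-in returned no verdict.

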